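# Shut the sample cover and start the analyser

### The job

Start the blood analyser, touching it with nothing but the fingers: push the blue sliding cover fully shut over the sample rotor, and only then press the green start key lightly, all the way down, and let it come back up. Do not press the red or yellow key, and leave the pot, the bottle and the beaker untouched: nothing is to be picked up.

Things in the scene. Friction and masses are not known exactly. Their poses are not given: they have to be found in the camera images.
- analyser: Off-white benchtop analyser, fixed, 300 (x) x 380 (y) x 110 mm to its flat deck. Origin: centre of its underside, on the bench. x points from its key side to its rear housing, y to its left, z up. The rear housing (70 mm deep, along its +x edge) stands 48 mm above the deck. Two rails, 8 mm high, run along y on the deck at x = -46 and +56 mm and flank the cover.
- cover (a joint): How far the blue cover is open, m: 0 = fully shut (against its stop), up to 0.09 open. Opens along the analyser's -y, so it is pushed towards the analyser's +y to shut. It has no spring, stays where it is left, and resists with about 1.5 N of friction.
- cover_push (a point): Middle of the upright end face (looking to the analyser's -y) by which the blue cover is pushed shut; 14 mm above the deck. The cover is a plain slab, 92 (x) x 100 (y) x 16 mm high, its underside 6 mm above the deck. Axes parallel to the analyser's. With the cover shut this point is at x = +5, y = +30 mm in the analyser's frame. The deck before the face is free for 60 mm.
- start_key_top (a point): Centre of the top of the green start key, a round push button 28 mm in diameter in a grey housing on the deck, pressed straight down. The three keys stand in a row along the analyser's y, 115 mm in front of its centre (analyser x = -115 mm), 70 mm apart; their order varies.
- start_key (a joint): Travel of the green key, m: 0 = up, 0.006 = fully down. A spring brings it back up; fully down takes 4 N.
- start_key_base: Grey housing of the green key with the key in it, fixed on the deck; origin at the centre of its underside.
- stop_key_top (a point): Centre of the top of the red key, same size as the green one: must not be pressed.
- stop_key (a joint): Travel of the red key, m: 0 = up, 0.006 = fully down.
- rinse_key_top (a point): Centre of the top of the yellow key, same size as the green one: must not be pressed.
- rinse_key (a joint): Travel of the yellow key, m: 0 = up, 0.006 = fully down.
- pot: Loose small specimen pot with an orange cap, 32 mm in diameter, 45 mm tall, standing on the deck near its -y edge. Origin: centre of its underside.
- reagent: Loose amber reagent bottle with a white cap, 56 mm in diameter, 115 mm tall, on the bench beside the analyser. Origin: centre of its underside.
- beaker: Loose steel beaker, 64 mm in diameter, 80 mm tall, on the bench beside the analyser. Origin: centre of its underside.

How it is judged (in metres and radians):
On the way, in this order (a step that is already met when the one before it is completed fails the run):
1. the cover is fully shut (within 4 mm) (value of joint cover below 0.004 m), for 0.2 s.
2. the green key is pressed down (at least 4 mm of its 6 mm) (value of joint start_key above 0.004 m), for 0.05 s.
At the end, for the whole second after the job is handed in: The cover is shut (within 4 mm of its stop), all three keys are up (within 1.5 mm), and the pot, bottle and beaker stand within 10 mm of where they stood (value of joint cover below 0.004 m and value of joint each of start_key, stop_key, rinse_key below 0.0015 m and distance of each of pot, reagent, beaker from where it was at the start of the episode below 0.01 m); the robot touches nothing.
It fails at once if the green key is pressed before the cover is shut (value of joint start_key above 0.002 m and value of joint cover above 0.005 m).
It fails at once if the red or the yellow key is pressed (2 mm or more) (value of joint any of stop_key, rinse_key above 0.002 m).
It fails at once if the green key or its housing is pressed harder than 25 N (contact force between anything else and start_key_base above 25 N).
It fails at once if the pot, bottle or beaker is touched (over 2 N), moved or lifted (over 10 mm) or tipped (distance of any of pot, reagent, beaker from where it was at the start of the episode above 0.01 m or angle between any of pot, reagent, beaker's own z axis and vertical above 0.3 rad or contact force between any of the fingers, the arm and pot above 2 N or contact force between any of the fingers, the arm and reagent above 2 N or contact force between any of the fingers, the arm and beaker above 2 N).
It fails at once if the arm or the gripper's body, rather than the fingers, touches the analyser, its cover or the green key (over 3 N) (contact force between the arm and analyser above 3 N or contact force between the arm and start_key_base above 3 N).
It also fails if it takes over 43 s, if anything falls off the work surface, if the arm or the gripper's body presses on something with over 40 N, if the wrist force passes 120 N, or if a joint passes its speed limit or range.

### The arm

A 6-joint arm with a two-finger parallel gripper is mounted at the origin on the work surface. World frame = base frame: x ahead of the robot, y to its left, z up, the work surface at z = 0. Lengths are in mm, angles in rad, forces in N, time in s.
With the tool pointing down it reaches from about 350 to 875 mm from the base axis. Payload 4.2 kg.
Tool frame: the origin (TCP) lies midway between the tips of the shut fingers; the grasp point (between the pads) lies 19 mm behind it (arm.tcp_to_grasp is the distance from the TCP to the grasp point, in mm); z points along the fingers, y is the line along which they close (so a half turn about z gives the same grasp; the last joint's range is limited). The gripper opens to 85 mm and grips with 20 to 120 N. Pads are 22 mm wide; open, the fingers measure 114 mm over their backs; the gripper's body (76 mm by 85 mm) begins 54 mm behind the grasp point. The pads swing forward as they close: fully open they stand 13 mm farther back than shut.
Start: joints at [1.555, 0.385, 0.008, 0, -1.194, -0.259], TCP at [169.565, 601.537, 196.912] pointing down, gripper open.
Joint ranges: [-3.14, 3.14], [-1.21, 2.06], [-1.07, 1.41], [-3.16, 2.05], [-2.99, -0.16], [-3.1, 3.1]. Speed limits (rad/s): [2.79, 2.79, 3.14, 3.14, 3.14, 3.14].

### API

Orientations are given as a unit quaternion [x, y, z, w].
In Python, from bench import arm, get_image gives the robot as it stands.
- The arm moves only by the tool drive_tool, never from a script. Its argument "deltas" is a list of rows, each a list of 2 entries, a list of its own where there are three numbers: the shift along the tool's x, y, z in cm, then the turn, a rotation vector about the tool's x, y, z in degrees. In form: [[[x, y, z], [ax, ay, az]], ...]. A call has 1 to 12 rows; each row shifts and turns the commanded pose from where the row before left it, along the tool's axes as they then stand; what a row does not reach is not made up. A row lasts 1/10 s, in which the tool goes at most 50 mm and 8.59 degrees, less where a joint would pass 70% of its speed; a pose out of reach is approached as far as the arm can. A call with a gripper value outside its range is refused whole. "claw" is the finger opening in cm, from 0 to 8.54, set as the call begins (left out, the last holds). The fingers move at their own pace and stop on an object; the grip force is fixed at half the most. Time passes only in rows, so rows that do not move let the fingers close. It gives the time, the measured TCP pose, the force, the opening and the grip force at its end, in the units of the state.
- arm.read_state(): the state, without advancing time (a new reading comes with each control period).
- get_image(name): name is "side" or "top"; returns a dict with "img" (420x560x3 uint8, red, green, blue), "fx", "fy", "cx", "cy" (pixels), "eye" and "orientation" of the camera in the world. Camera axes: x right, y down, z forward; pixel columns grow to the right and rows downward; lengths in mm; the calibration is good to about 2 mm. A picture is of the moment at which its call begins. There is no depth.
- arm.job_done(): hands the job in; it is judged then, once.
The state is a dict: "clock": time; "joints": joint angles; "joint_vel": joint speeds; "joint_efforts": joint torques, N m; "position": TCP position; "ee_rot": TCP orientation; "contact_force": force on the tool from outside, world axes, zero at the start; "wrist_torque": the same for the moment, N m; "gripper_width": finger opening in mm; "grasp_force": force on a finger pad.
Only numpy, scipy, OpenCV 4.12 (cv2) and the standard library are available. Lean on these libraries where they do the work, as an engineer would, in place of code of your own. Each camera call takes 0.05 s, during which the arm holds its last target. There are 200 camera calls.

## Working session

There is one attempt and no reset: what is moved stays moved. The work goes in short steps, Python scripts to look and compute and a tool call to move; the robot and the scene stay as the last step left them, time stands still between calls to the robot, and variables do not carry over. Pictures are saved under pics/ and viewed, at most 10 in all, crops included, and the job is handed in when it is done.

Besides the shell and the picture viewer there is one more tool, called after "Call:" as name([rows], argument=value, ...), one row to a line, values as JSON. drive_tool: Moves the arm, as the interface text tells. Its arguments: {"type":"object","properties":{"deltas":{"type":"array"},"claw":{"type":"number"}},"required":["deltas"]}

```bash
mkdir -p pics; python3 - <<'E'
from bench import arm,get_image
import cv2,pickle
d={}
for n in("side","top"):
    r=get_image(n);d[n]=r
    cv2.imwrite(f"pics/{n}0.png",cv2.resize(r["img"][:,:,::-1],(800,600),interpolation=cv2.INTER_CUBIC))
    print(n,{k:v for k,v in r.items() if k!="img"})
pickle.dump(d,open("d0.pkl","wb"))
s=arm.read_state();print(s)
E
```

```text
side {'fx': 477.6687231219833, 'fy': 477.6687231219833, 'cx': 269.015438382616, 'cy': 201.6301310402237, 'eye': array([ 115.93456862, -625.34526537,  571.53032661]), 'orientation': array([ 0.82929517, -0.26323075,  0.14632039, -0.47071163])}
top {'fx': 438.75133400703913, 'fy': 438.75133400703913, 'cx': 285.24320455658767, 'cy': 205.49121589507067, 'eye': array([ 346.99791479,   35.56459676, 1190.92772467]), 'orientation': array([-0.67429857,  0.73149947, -0.07337256,  0.06961628])}
{'clock': 0.1, 'joints': array([ 1.55459603e+00,  3.85461653e-01,  6.76546098e-03, -4.37559625e-04,
       -1.19400662e+00, -2.58597552e-01]), 'joint_vel': array([ 0.0021364 , -0.00038303,  0.00120729,  0.00419292,  0.00015267,
        0.00053078]), 'joint_efforts': array([-8.97803329e-04, -3.93323100e+01,  1.88929296e+01,  4.19799864e+00,
       -2.61352609e-03,  3.86188788e-06]), 'position': array([169.42280012, 600.98472767, 195.94269524]), 'ee_rot': array([ 9.90564083e-01, -1.37046883e-01, -8.66148843e-05,  9.70836490e-04]), 'contact_force': array([-0.29552521,  0.13213789, -0.22806358]), 'wrist_torque': array([-0.0187364 ,  0.01524849,  0.02072799]), 'grasp_force': 0.0, 'gripper_width': 85.77262845541868}
```

View pics/side0.png

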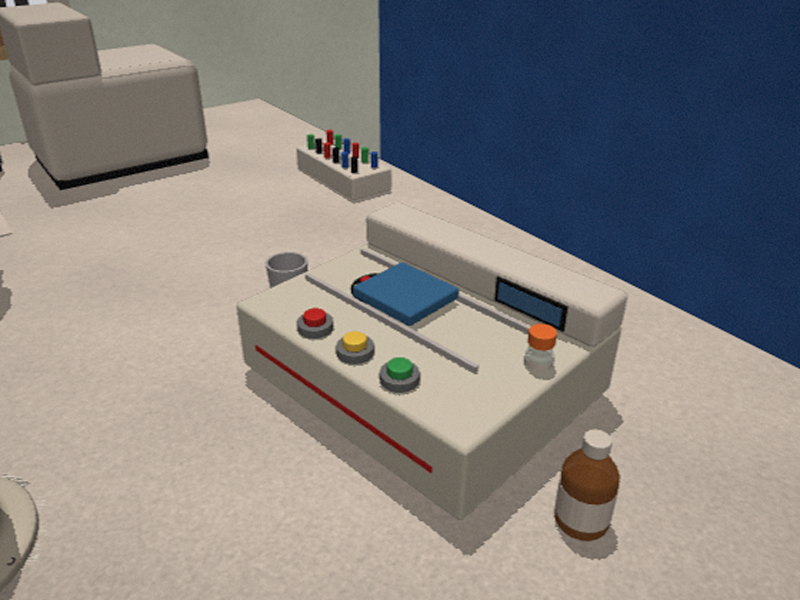

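View pics/top0.png

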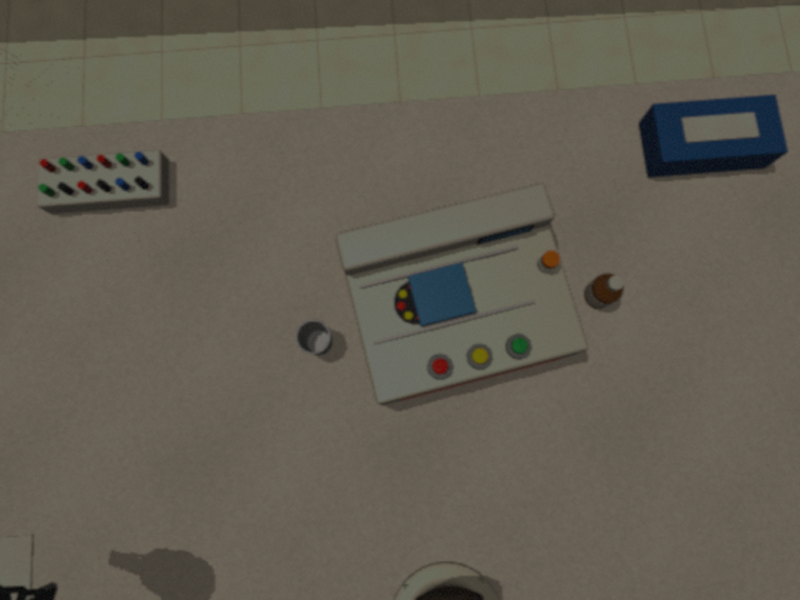

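Side: green key about (400,366), yellow (355,341), red (315,317), cover's push face from (407,318) to (458,293), pot at (541,350). Top: green (519,345), yellow (480,355), red (440,366), push edge from (465,264) to (475,314), pot cap (551,259). Next I'll view enlarged crops to get sharper pixel positions.

```bash
python3 - <<'E'
import pickle,cv2
d=pickle.load(open("d0.pkl","rb"))
# crops: side cols160-440 rows140-350 (x2.857); top cols 230-420 rows 125-285 (x4)
c=d["side"]["img"][140:350,160:440,::-1];cv2.imwrite("pics/side_c.png",cv2.resize(c,(784,588),interpolation=cv2.INTER_CUBIC))
c=d["top"]["img"][125:275,230:430,::-1];cv2.imwrite("pics/top_c.png",cv2.convertScaleAbs(cv2.resize(c,(800,600),interpolation=cv2.INTER_CUBIC),alpha=1.4))
E
```

```text
(no output)
```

View pics/side_c.png

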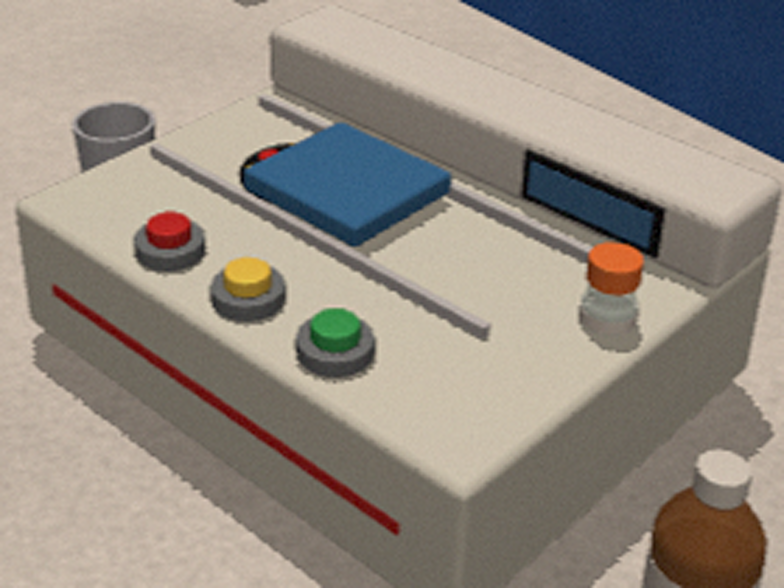

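View pics/top_c.png

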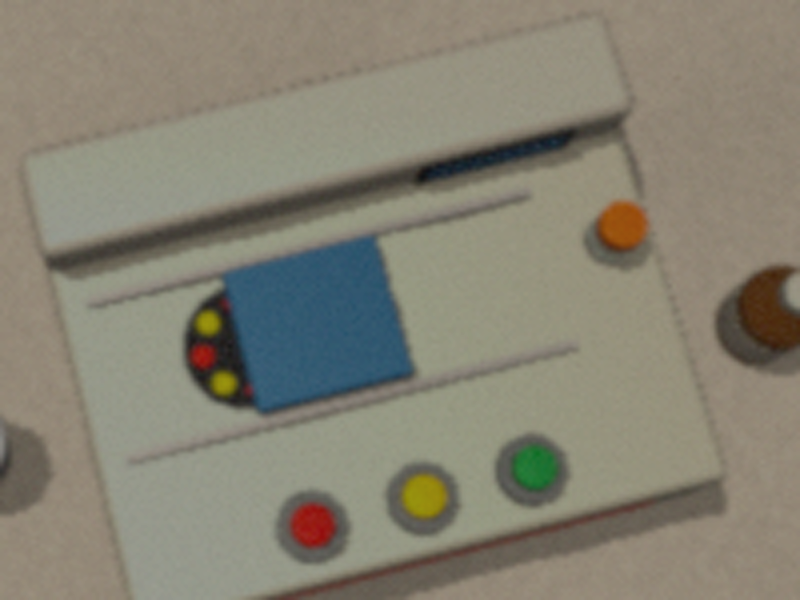

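Side crop, top centres: green (336,327), yellow (248,273), red (169,228). Side crop cover top corners: (342,124), (450,180), (350,236), (244,176). Top crop: green (536,467), yellow (425,496), red (314,525), and cover corners (226,270), (377,236), (413,376), (264,412). The pot is at the -y edge, in line with the push lane.

```bash
cat > h.py <<'E'
import numpy as np,pickle
from scipy.spatial.transform import Rotation as R
d=pickle.load(open("d0.pkl","rb"))
def ray(n,u,v):
    c=d[n];r=R.from_quat(c["orientation"]).apply([(u-c["cx"])/c["fx"],(v-c["cy"])/c["fy"],1]);return c["eye"],r/np.linalg.norm(r)
def tri(s,t):
    rs=[ray("side",160+(s[0]+.5)/2.8-.5,140+(s[1]+.5)/2.8-.5),ray("top",230+(t[0]+.5)/4-.5,125+(t[1]+.5)/4-.5)]
    A=sum(np.eye(3)-np.outer(r,r) for e,r in rs);b=sum((np.eye(3)-np.outer(r,r))@e for e,r in rs)
    p=np.linalg.solve(A,b);return p,[np.linalg.norm(np.cross(p-e,r)) for e,r in rs]
E
python3 - <<'E'
from h import *
np.set_printoptions(precision=1,suppress=True)
P={k:tri(*v) for k,v in dict(green=((336,327),(536,467)),yellow=((248,273),(425,496)),red=((169,228),(314,525)),
rl=((342,124),(226,270)),rr=((450,180),(377,236)),fr=((350,236),(413,376)),fl=((244,176),(264,412)),pot=((615,259),(622,225)),
hous=((770,187),(632,104)),decknear=((466,495),(721,477)),beaker=((115,120),(-10,450))).items()}
for k,(p,e) in P.items(): print(k,p,np.array(e))
P={k:v[0] for k,v in P.items()}
yk=P["red"]-P["green"]; print("keys",np.linalg.norm(yk)/2,np.degrees(np.arctan2(-yk[0],yk[1])))
for a,b in (("rr","rl"),("fr","fl"),("fr","rr"),("fl","rl")):
    v=P[b]-P[a]; print(a,b,np.linalg.norm(v),np.degrees(np.arctan2(v[1],v[0])))
yaw=np.arctan2(-yk[0],yk[1]);x=np.array([np.cos(yaw),np.sin(yaw)]);y=np.array([-x[1],x[0]])
kc=P["yellow"][:2]; o=kc+115*x
print("yaw",np.degrees(yaw),"origin(if y key=0)",o)
for k,p in P.items(): print(k,(p[:2]-o)@x,(p[:2]-o)@y)
E
```

```text
green [ 459.7 -161.1  128.9] [0.9 0.9]
yellow [447.6 -92.1 129.8] [0.8 0.8]
red [435.5 -23.6 128.6] [1.1 1.1]
rl [596.1  17.  130.9] [1.9 1.9]
rr [611.1 -78.8 128.1] [1.7 1.7]
fr [521.2 -92.3 127.1] [1.6 1.6]
fl [505.9   0.9 128.8] [1.8 1.8]
pot [ 600.6 -226.3  153.5] [0.4 0.4]
hous [ 680.  -245.7  177.2] [12.9 12.9]
decknear [ 448.4 -279.9  106.1] [1.1 1.1]
beaker [501.3 173.3  94.5] [1.6 1.6]
keys 69.82159326952166 9.978260831726022
rr rl 97.01512881097476 98.86479518377527
fr fl 94.51795292541352 99.29866555868246
fr rr 90.8782897017728 8.564820736916058
fl rl 91.63357456059339 10.115040494764873
yaw 9.978260831726022 origin(if y key=0) [560.9 -72.2]
green -115.088070372889 -70.04870016834428
yellow -115.00000000000001 3.552713678800501e-15
red -115.08807037288902 69.5941731186095
rl 50.167148079206164 81.76856804509204
rr 48.28269289556149 -15.187935443646584
fr -42.56218960796003 -12.94641164765779
fl -41.441300042265496 81.54987486079102
pot 12.398487780314746 -158.6974593417246
hous 87.19522171751638 -191.5450514282706
decknear -146.8066220993419 -185.0314566669015
beaker -16.162460711620874 252.14456810072508
```

Call:
drive_tool([
  [[0, 0, 0], [0, 0, -6.4]],
  [[0, 0, 0], [0, 0, -6.4]],
  [[0, 0, 0], [0, 0, -6.4]],
  [[0, 0, 0], [0, 0, -6.4]],
  [[1.15, 3.25, 0], [0, 0, 0]],
  [[1.15, 3.25, 0], [0, 0, 0]],
  [[1.15, 3.25, 0], [0, 0, 0]],
  [[1.15, 3.25, 0], [0, 0, 0]],
  [[1.15, 3.25, 0], [0, 0, 0]],
  [[1.15, 3.25, 0], [0, 0, 0]],
  [[1.15, 3.25, 0], [0, 0, 0]],
  [[1.15, 3.25, 0], [0, 0, 0]],
], claw=0)

```text
clock: 1.3
position: [305.0, 359.5, 196.6]
ee_rot: [0.996, 0.086, -0.0, 0.0]
contact_force: [0.1, -0.2, 0.1]
gripper_width: -0.2
grasp_force: 0.0
```

Call:
drive_tool([
  [[1.15, 3.25, 0], [0, 0, 0]],
  [[1.15, 3.25, 0], [0, 0, 0]],
  [[1.15, 3.25, 0], [0, 0, 0]],
  [[1.15, 3.25, 0], [0, 0, 0]],
  [[1.15, 3.25, 0], [0, 0, 0]],
  [[1.15, 3.25, 0], [0, 0, 0]],
  [[1.15, 3.25, 0], [0, 0, 0]],
  [[1.15, 3.25, 0], [0, 0, 0]],
  [[1.15, 3.25, 0], [0, 0, 0]],
  [[1.15, 3.25, 0], [0, 0, 0]],
  [[1.15, 3.25, 0], [0, 0, 0]],
  [[1.15, 3.25, 0], [0, 0, 0]],
])

```text
clock: 2.5
position: [507.6, -0.9, 196.6]
ee_rot: [0.996, 0.086, -0.0, -0.0]
contact_force: [1.2, -0.6, -0.8]
gripper_width: -0.2
grasp_force: 0.0
```

Call:
drive_tool([
  [[1.15, 3.25, 0], [0, 0, 0]],
  [[1.15, 3.25, 0], [0, 0, 0]],
  [[1.15, 3.25, 0], [0, 0, 0]],
  [[1.15, 3.25, 0], [0, 0, 0]],
  [[0, 0, 0], [0, 0, 0]],
  [[0, 0, 0], [0, 0, 0]],
])

```text
clock: 3.1
position: [574.5, -120.2, 195.9]
ee_rot: [0.996, 0.085, -0.001, -0.0]
contact_force: [-0.3, 0.3, 0.2]
gripper_width: 0.2
grasp_force: 0.0
```

```bash
python3 - <<'E'
from bench import arm,get_image
import numpy as np,cv2
s=arm.read_state();p=s["position"];print(p,s["joints"])
a=np.radians(9.8);x=np.array([np.cos(a),np.sin(a)]);y=np.array([-x[1],x[0]]);o=np.array([561,-72.1])
print("analyser xy",(p[:2]-o)@x,(p[:2]-o)@y)
c=get_image("side")["img"][100:310,160:440,::-1];cv2.imwrite("pics/s1.png",cv2.resize(c,(784,588),interpolation=cv2.INTER_CUBIC))
E
```

```text
[ 574.50408422 -120.18272698  195.90225455] [ 6.92322195e-02  3.21986674e-01 -8.86745743e-02 -5.33994100e-04
 -1.16208003e+00  1.67204226e+00]
analyser xy 5.1228943726789 -49.679622359961286
```

View pics/s1.png

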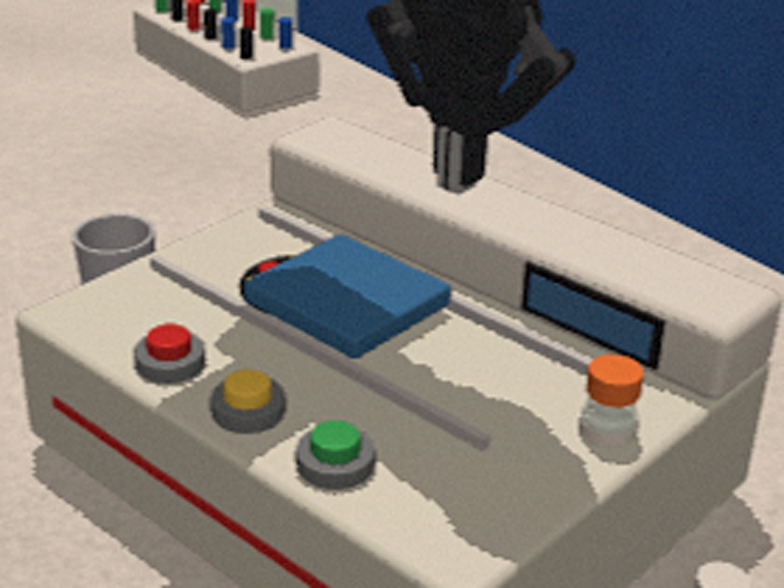

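The image shows the closed fingers above the deck in front of the push face, around (458,185), with the pot well clear. I'll go down to z = 120.

Call:
drive_tool([
  [[0, 0, 1.5], [0, 0, 0]],
  [[0, 0, 1.5], [0, 0, 0]],
  [[0, 0, 1.5], [0, 0, 0]],
  [[0, 0, 1.5], [0, 0, 0]],
  [[0, 0, 0.8], [0, 0, 0]],
  [[0, 0, 0.8], [0, 0, 0]],
  [[0, 0, 0], [0, 0, 0]],
  [[0, 0, 0], [0, 0, 0]],
])

```text
clock: 3.95
position: [575.3, -119.5, 121.4]
ee_rot: [0.996, 0.086, 0.0, 0.0]
contact_force: [0.2, 0.5, 0.7]
gripper_width: 0.0
grasp_force: 0.0
```

Call:
drive_tool([
  [[0, -0.5, 0], [0, 0, 0]],
  [[0, -0.5, 0], [0, 0, 0]],
  [[0, -0.5, 0], [0, 0, 0]],
  [[0, -0.5, 0], [0, 0, 0]],
  [[0, -0.5, 0], [0, 0, 0]],
  [[0, -0.5, 0], [0, 0, 0]],
])

```text
clock: 4.55
position: [569.8, -89.7, 121.0]
ee_rot: [0.996, 0.086, 0.0, 0.0]
contact_force: [1.2, -0.8, -0.0]
gripper_width: -0.1
grasp_force: 0.0
```

Call:
drive_tool([
  [[0, -0.4, 0], [0, 0, 0]],
  [[0, -0.4, 0], [0, 0, 0]],
  [[0, -0.4, 0], [0, 0, 0]],
  [[0, -0.4, 0], [0, 0, 0]],
  [[0, -0.4, 0], [0, 0, 0]],
  [[0, -0.4, 0], [0, 0, 0]],
  [[0, -0.4, 0], [0, 0, 0]],
])

```text
clock: 5.25
position: [565.0, -62.2, 120.9]
ee_rot: [0.996, 0.086, 0.0, 0.0]
contact_force: [0.1, 0.1, -0.6]
gripper_width: 0.1
grasp_force: 0.0
```

Call:
drive_tool([
  [[0, -0.2, 0], [0, 0, 0]],
  [[0, -0.2, 0], [0, 0, 0]],
  [[0, -0.1, 0], [0, 0, 0]],
])

```text
clock: 5.55
position: [564.2, -57.5, 120.9]
ee_rot: [0.996, 0.086, 0.0, 0.0]
contact_force: [-0.8, 0.3, -0.1]
gripper_width: -0.2
grasp_force: 0.0
```

Call:
drive_tool([
  [[0, -0.1, 0], [0, 0, 0]],
  [[0, -0.1, 0], [0, 0, 0]],
])

```text
clock: 5.75
position: [563.9, -55.7, 120.9]
ee_rot: [0.996, 0.086, -0.0, 0.0]
contact_force: [-0.4, -0.1, 0.0]
gripper_width: 0.2
grasp_force: 0.0
```

```bash
python3 - <<'E'
from bench import get_image
import cv2
c=get_image("side")["img"][140:290,180:380,::-1];cv2.imwrite("pics/s2.png",cv2.resize(c,(800,600),interpolation=cv2.INTER_CUBIC))
E
```

```text
(no output)
```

View pics/s2.png

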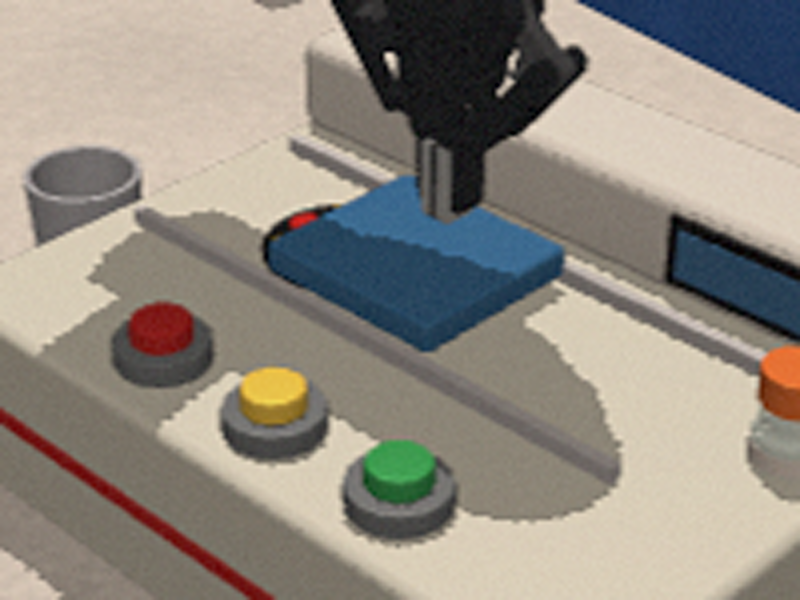

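The picture shows the fingertips at (443,215) over the cover's top surface rather than behind its end face. The cover hasn't moved. I'll check the projected TCP against this.

```bash
python3 - <<'E'
from h import *
from bench import arm,get_image
import cv2
np.set_printoptions(precision=1,suppress=True)
def proj(n,p):
    c=d[n];q=R.from_quat(c["orientation"]).inv().apply(p-c["eye"]);return np.array([c["fx"]*q[0]/q[2]+c["cx"],c["fy"]*q[1]/q[2]+c["cy"]])
p=arm.read_state()["position"];print(p,arm.read_state()["contact_force"])
print("side crop px",(proj("side",p)-[180,140]+.5)*4-.5, "top px",proj("top",p))
a=np.radians(9.8)
for k in (12,30,50): print(k,(proj("side",p+[0,0,k])-[180,140]+.5)*4-.5)
print("start",proj("side",np.array([574.5,-120.2,195.9])))
im=get_image("top")["img"][125:275,230:430,::-1];cv2.imwrite("pics/t2.png",cv2.convertScaleAbs(cv2.resize(im,(800,600),interpolation=cv2.INTER_CUBIC),alpha=1.4))
E
```

```text
[563.8 -55.6 120.9] [-0.5  0.1 -1.3]
side crop px [451.1 280.2] top px [315.9 204. ]
12 [451.7 257.2]
30 [452.5 222. ]
50 [453.4 182.1]
start [322.9 185.5]
```

View pics/t2.png

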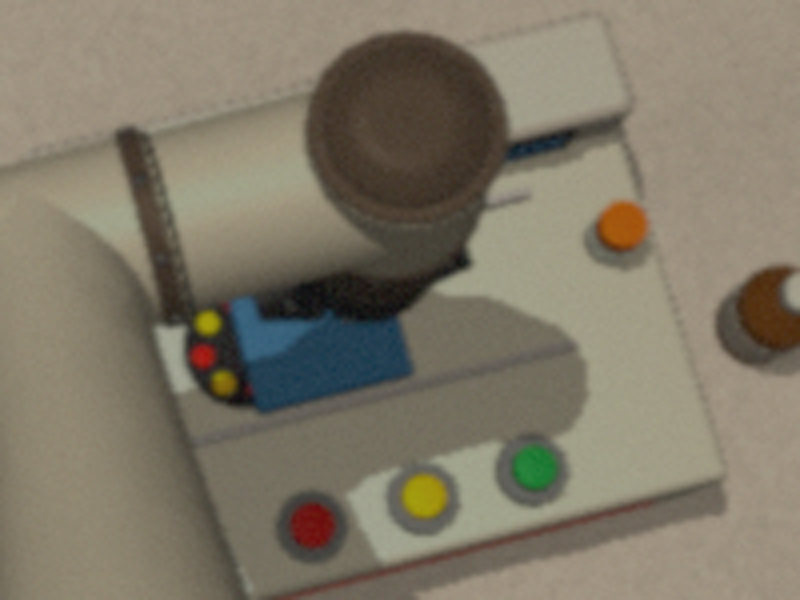

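The visible tips sit about 33 mm higher than the reported TCP in both pictures, s1 and s2. There was no contact force either, so the fingers passed over the cover. I'll back off and go lower, watching the force.

Call:
drive_tool([
  [[0, 1, 0], [0, 0, 0]],
  [[0, 1, 0], [0, 0, 0]],
  [[0, 1, 0], [0, 0, 0]],
  [[0, 1, 0], [0, 0, 0]],
  [[0, 1, 0], [0, 0, 0]],
  [[0, 1, 0], [0, 0, 0]],
  [[0, 1, 0], [0, 0, 0]],
  [[0, 0, 0], [0, 0, 0]],
])

```text
clock: 6.65
position: [576.0, -125.9, 120.8]
ee_rot: [0.996, 0.085, -0.0, 0.0]
contact_force: [0.1, 0.3, 0.3]
gripper_width: 0.3
grasp_force: 0.0
```

```bash
python3 - <<'E'
from h import *
from bench import arm,get_image
import cv2
def proj(n,p):
    c=d[n];q=R.from_quat(c["orientation"]).inv().apply(p-c["eye"]);return np.array([c["fx"]*q[0]/q[2]+c["cx"],c["fy"]*q[1]/q[2]+c["cy"]])
p=arm.read_state()["position"];print(p)
for k in (0,25,30,35,40): print(k,(proj("side",p+[0,0,k])-[260,140]+.5)*8-.5,(proj("top",p+[0,0,k])-[290,170]+.5)*8-.5)
a=get_image("side")["img"][140:200,260:360,::-1];b=get_image("top")["img"][170:230,290:390,::-1]
f=lambda c:cv2.resize(c,(400,240),interpolation=cv2.INTER_CUBIC)
cv2.imwrite("pics/st3.png",np.vstack([f(a),cv2.convertScaleAbs(f(b),alpha=1.8)]))
E
```

```text
[ 575.98284463 -125.91472162  120.76478386]
0 [510.58848624 686.75699498] [431.28555667 219.86504984]
25 [516.99594356 586.87760651] [441.69048168 201.84861908]
30 [518.30234373 566.51345217] [443.82877714 198.14609819]
35 [519.6172357  546.01692778] [445.98679272 194.40943135]
40 [520.94070252 525.3867385 ] [448.16480248 190.638144  ]
```

View pics/st3.png

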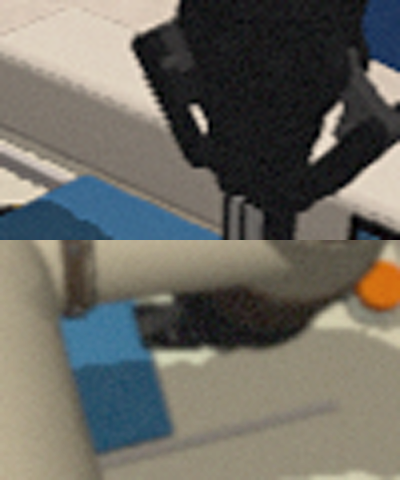

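The crop cut off the tips in the side view. In the top view the dark finger end is at about (222,343), as predicted horizontally. I'll find the tip row numerically.

```bash
python3 - <<'E'
from bench import get_image
g=get_image("side")["img"].mean(2).astype(int)
print("cols",list(range(312,338,2)))
for r in range(192,236,2): print(r,g[r,312:338:2])
E
```

```text
cols [312, 314, 316, 318, 320, 322, 324, 326, 328, 330, 332, 334, 336]
192 [119 106  35 104  32 100  65  24  21  29  20  17  91]
194 [109  97  40  94  33  96  85  21  20  28  15 110 119]
196 [127  85  57  86  56 101  79  22  23  23  17 121 118]
198 [109  91  58  96  48 101  78  29  28  27  31 120 115]
200 [103  82  69  83  66  98  75  25  27  26  29 118 116]
202 [103  92  68  86  73 100  73  24  27  21  30 116 114]
204 [105 106  96  76  75  94  60  29  27  25  54 110 114]
206 [ 96  70  83  75  75 100  60  16  19  47 132 121  98]
208 [ 58  56  57  57  76  96  87  40 154 201 166 130 132]
210 [ 54  55  60 165 103  87  98 104 149 183 184 198 170]
212 [ 53 106 133 134 178 199 109  98  99 107 144 181 184]
214 [130 132 131 126 200 202 204 199 141  99 100 102 132]
216 [130 129 168 199 200 199 199 201 207 198 165  98 100]
218 [125 201 201 200 201 199 201 203 202 199 202 200 167]
220 [204 200 202 201 199 202 202 201 199 202 201 200 203]
222 [201 202 205 203 199 201 202 202 200 198 200 200 200]
224 [176 203 199 204 203 200 200 204 202 202 200 203 201]
226 [125 205 201 198 199 200 202 201 203 199 201 202 201]
228 [130 172 204 203 202 198 202 201 201 203 197 203 196]
230 [130 131 131 140 170 208 204 203 206 200 203 198 202]
232 [131 130 130 130 131 126 137 137 175 205 199 200 203]
234 [128 132 132 131 130 132 132 127 127 141 206 204 203]
```

Call:
drive_tool([
  [[0, 0, 0.6], [0, 0, 0]],
  [[0, 0, 0.6], [0, 0, 0]],
  [[0, 0, 0.6], [0, 0, 0]],
  [[0, 0, 0.6], [0, 0, 0]],
  [[0, 0, 0.4], [0, 0, 0]],
  [[0, 0, 0.2], [0, 0, 0]],
  [[0, 0, 0.2], [0, 0, 0]],
  [[0, 0, 0.2], [0, 0, 0]],
  [[0, 0, 0], [0, 0, 0]],
])

```text
clock: 7.7
position: [575.8, -124.7, 86.7]
ee_rot: [0.996, 0.086, -0.0, -0.0]
contact_force: [-0.3, 1.0, -0.1]
gripper_width: 0.2
grasp_force: 0.0
```

```bash
python3 - <<'E'
from h import *
from bench import get_image,arm
s=arm.read_state();p=s["position"];print(p,s["contact_force"])
c=d["side"]
for k in (30,35,40):
    q=R.from_quat(c["orientation"]).inv().apply(p+[0,0,k]-c["eye"]);print(k,c["fx"]*q[0]/q[2]+c["cx"],c["fy"]*q[1]/q[2]+c["cy"])
g=get_image("side")["img"].mean(2).astype(int)
print("cols",list(range(312,338,2)))
for r in range(216,246,2): print(r,g[r,312:338:2])
E
```

```text
[ 575.76674507 -124.66437776   86.73904034] [-0.25232356  1.00961848 -0.06562601]
30 322.68100692436803 227.0862400861925
35 322.83635522332656 224.6350930362323
40 322.99269365947316 222.16832320917047
cols [312, 314, 316, 318, 320, 322, 324, 326, 328, 330, 332, 334, 336]
216 [136  39  94  37 101 100  15  22  18  13 112 101 104]
218 [127  74 100  38 100  91  20  24  22  15 187 199 162]
220 [203 143 101  34 102  89  19  27  17  14 183 202 203]
222 [207 192  95  26  98  88  23  22  19 106 207 200 202]
224 [133 208  91  32  98  83  23  19 153 200 201 202 199]
226 [127 139 175 127  93  96  77 173 204 201 201 201 201]
228 [133 131 130 133 134 122 174 211 204 202 201 204 200]
230 [131 132 132 125 136 131 131 126 176 206 204 202 204]
232 [127 132 128 131 131 130 131 134 130 133 176 174 204]
234 [128 133 130 128 132 130 133 131 132 130 130 128 131]
236 [134 133 130 131 132 130 132 131 133 129 130 132 132]
238 [135 127 133 131 130 134 133 130 133 131 133 131 131]
240 [132 131 130 130 131 130 133 131 129 130 129 133 130]
242 [133 130 133 131 130 131 130 131 132 129 129 130 128]
244 [119 128 135 131 131 130 129 130 130 127 134 132 132]
```

Call:
drive_tool([
  [[0, 0, 0.3], [0, 0, 0]],
  [[0, -0.5, 0], [0, 0, 0]],
  [[0, -0.5, 0], [0, 0, 0]],
  [[0, -0.5, 0], [0, 0, 0]],
  [[0, -0.4, 0], [0, 0, 0]],
  [[0, -0.4, 0], [0, 0, 0]],
  [[0, -0.4, 0], [0, 0, 0]],
  [[0, -0.4, 0], [0, 0, 0]],
  [[0, -0.4, 0], [0, 0, 0]],
  [[0, -0.4, 0], [0, 0, 0]],
])

```text
clock: 8.75
position: [569.3, -86.1, 84.1]
ee_rot: [0.996, 0.086, 0.0, 0.0]
contact_force: [-0.3, -1.2, 0.4]
gripper_width: -0.3
grasp_force: 0.8
```

Call:
drive_tool([
  [[0, -0.4, 0], [0, 0, 0]],
  [[0, -0.4, 0], [0, 0, 0]],
  [[0, -0.4, 0], [0, 0, 0]],
  [[0, -0.4, 0], [0, 0, 0]],
  [[0, -0.4, 0], [0, 0, 0]],
])

```text
clock: 9.25
position: [565.7, -66.2, 84.0]
ee_rot: [0.996, 0.086, 0.0, 0.0]
contact_force: [1.0, -1.8, 0.1]
gripper_width: -0.4
grasp_force: 0.8
```

Force about -1.8 N in y with a pad reading: it is pushing the cover. y ≈ 5 mm in the analyser's frame, so about 10 mm remains.

Call:
drive_tool([
  [[0, -0.2, 0], [0, 0, 0]],
  [[0, -0.2, 0], [0, 0, 0]],
  [[0, -0.2, 0], [0, 0, 0]],
  [[0, -0.1, 0], [0, 0, 0]],
])

```text
clock: 9.65
position: [564.6, -59.5, 84.0]
ee_rot: [0.996, 0.086, 0.0, 0.0]
contact_force: [1.3, -1.9, 0.4]
gripper_width: 0.3
grasp_force: 0.8
```

Call:
drive_tool([
  [[0, -0.1, 0], [0, 0, 0]],
  [[0, -0.1, 0], [0, 0, 0]],
])

```text
clock: 9.85
position: [564.3, -57.6, 84.0]
ee_rot: [0.996, 0.086, 0.0, 0.0]
contact_force: [0.4, -0.7, 1.9]
gripper_width: -0.3
grasp_force: 0.8
```

Call:
drive_tool([
  [[0, -0.1, 0], [0, 0, 0]],
  [[0, -0.1, 0], [0, 0, 0]],
])

```text
clock: 10.05
position: [563.9, -55.6, 83.9]
ee_rot: [0.996, 0.086, 0.0, 0.0]
contact_force: [-0.5, -1.8, 1.2]
gripper_width: 0.0
grasp_force: 0.8
```

Call:
drive_tool([
  [[0, -0.1, 0], [0, 0, 0]],
  [[0, -0.1, 0], [0, 0, 0]],
])

```text
clock: 10.25
position: [563.7, -54.6, 84.0]
ee_rot: [0.996, 0.086, 0.0, 0.001]
contact_force: [2.6, -8.2, -0.7]
gripper_width: -0.1
grasp_force: 4.3
```

Call:
drive_tool([
  [[0, -0.1, 0], [0, 0, 0]],
  [[0, -0.1, 0], [0, 0, 0]],
])

```text
clock: 10.45
position: [563.7, -54.4, 84.1]
ee_rot: [0.996, 0.086, 0.0, 0.002]
contact_force: [4.5, -13.7, -2.8]
gripper_width: 0.0
grasp_force: 7.8
```

Call:
drive_tool([
  [[0, -0.1, 0], [0, 0, 0]],
  [[0, -0.1, 0], [0, 0, 0]],
])

```text
clock: 10.65
position: [563.6, -54.2, 84.2]
ee_rot: [0.996, 0.086, -0.0, 0.003]
contact_force: [5.3, -22.1, -3.1]
gripper_width: 0.3
grasp_force: 11.3
```

The arm stalls as force rises to 22 N, so the cover is against its stop. I'll back off, lift, and check.

Call:
drive_tool([
  [[0, 0.5, 0], [0, 0, 0]],
  [[0, 0.7, 0], [0, 0, 0]],
  [[0, 0.8, 0], [0, 0, 0]],
  [[0, 0.8, 0], [0, 0, 0]],
  [[0, 0, -1.5], [0, 0, 0]],
  [[0, 0, -1.5], [0, 0, 0]],
  [[0, 0, -1.5], [0, 0, 0]],
  [[0, 0, -1.5], [0, 0, 0]],
  [[0, 0, 0], [0, 0, 0]],
  [[0, 0, 0], [0, 0, 0]],
])

```text
clock: 11.65
position: [567.4, -77.2, 143.6]
ee_rot: [0.996, 0.086, 0.0, -0.0]
contact_force: [0.4, -0.5, -0.2]
gripper_width: -0.1
grasp_force: 0.0
```

```bash
python3 - <<'E'
from h import *
from bench import arm,get_image
import cv2
s=arm.read_state();p=s["position"];print(p,s["contact_force"])
q=R.from_quat(s["ee_rot"]).inv()
print("to green (tool, mm)",q.apply(np.array([459.7,-161.1,p[2]])-p), R.from_quat(s["ee_rot"]).as_matrix()[:,2])
c=get_image("side")["img"][140:350,160:440,::-1];cv2.imwrite("pics/s4.png",cv2.resize(c,(784,588),interpolation=cv2.INTER_CUBIC))
E
```

```text
[567.44924043 -77.23830454 143.60565675] [ 0.38475382 -0.49139057 -0.23060167]
to green (tool, mm) [-1.20498548e+02  6.42088834e+01 -4.42299634e-02] [-4.84902386e-05  5.89717981e-04 -9.99999825e-01]
```

View pics/s4.png

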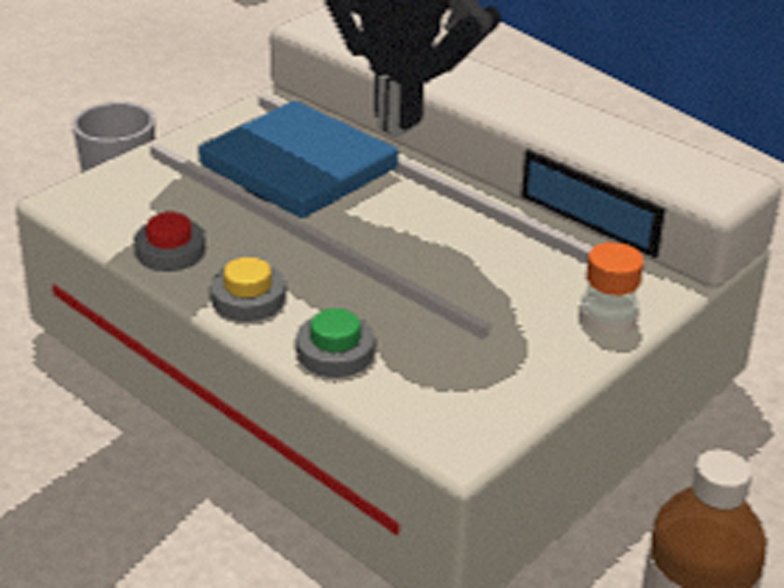

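The cover now hides the rotor fully, with its corner at (302,210). Next I'll move over the green key.

Call:
drive_tool([
  [[-2, 1.07, 0], [0, 0, 0]],
  [[-2, 1.07, 0], [0, 0, 0]],
  [[-2, 1.07, 0], [0, 0, 0]],
  [[-2, 1.07, 0], [0, 0, 0]],
  [[-2, 1.07, 0], [0, 0, 0]],
  [[-2, 1.07, 0], [0, 0, 0]],
  [[0, 0, 0], [0, 0, 0]],
  [[0, 0, 1.5], [0, 0, 0]],
  [[0, 0, 1.5], [0, 0, 0]],
  [[0, 0, 0.5], [0, 0, 0]],
  [[0, 0, 0], [0, 0, 0]],
  [[0, 0, 0], [0, 0, 0]],
])

```text
clock: 12.9
position: [461.0, -161.1, 109.2]
ee_rot: [0.996, 0.086, 0.0, 0.0]
contact_force: [0.7, -0.4, -0.4]
gripper_width: -0.0
grasp_force: 0.0
```

```bash
python3 - <<'E'
from bench import arm,get_image
import cv2
s=arm.read_state();print(s["position"],s["contact_force"])
c=get_image("side")["img"][180:300,220:380,::-1];cv2.imwrite("pics/s5.png",cv2.resize(c,(800,600),interpolation=cv2.INTER_CUBIC))
E
```

```text
[ 460.95748797 -161.13389715  109.23337326] [ 0.6934727  -0.41690176 -0.36441089]
```

View pics/s5.png

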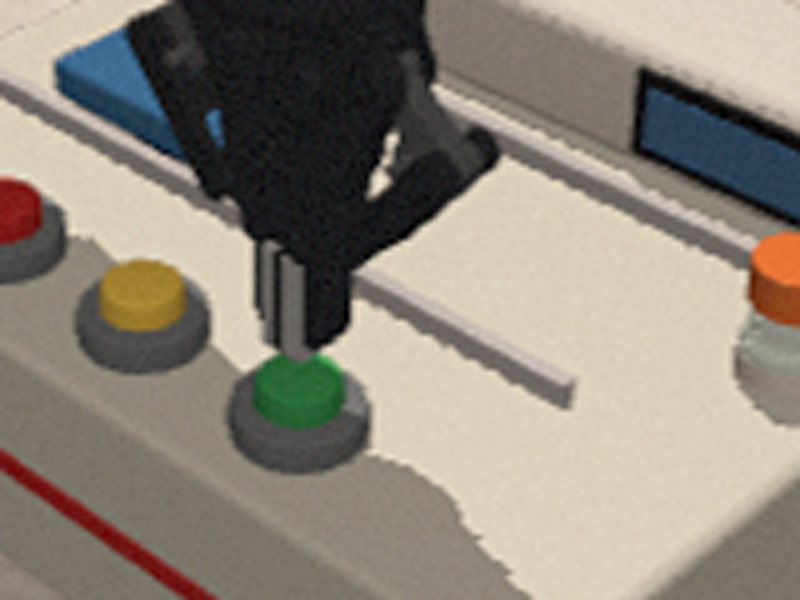

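The fingertips are at (300,343), straight above the green key's top at (298,380). I'll press in small steps.

Call:
drive_tool([
  [[0, 0, 0.5], [0, 0, 0]],
  [[0, 0, 0.3], [0, 0, 0]],
  [[0, 0, 0.2], [0, 0, 0]],
  [[0, 0, 0.1], [0, 0, 0]],
  [[0, 0, 0.1], [0, 0, 0]],
  [[0, 0, 0], [0, 0, 0]],
])

```text
clock: 13.55
position: [460.3, -161.1, 97.0]
ee_rot: [0.996, 0.086, -0.0, -0.0]
contact_force: [-1.2, 0.1, 1.5]
gripper_width: -0.2
grasp_force: 0.7
```

Call:
drive_tool([
  [[0, 0, 0.1], [0, 0, 0]],
  [[0, 0, 0.1], [0, 0, 0]],
  [[0, 0, 0], [0, 0, 0]],
])

```text
clock: 13.85
position: [460.4, -161.2, 95.0]
ee_rot: [0.996, 0.086, -0.0, 0.0]
contact_force: [-1.2, 0.2, 2.3]
gripper_width: -0.2
grasp_force: 1.1
```

Call:
drive_tool([
  [[0, 0, 0.1], [0, 0, 0]],
  [[0, 0, 0.1], [0, 0, 0]],
  [[0, 0, 0], [0, 0, 0]],
])

```text
clock: 14.15
position: [460.4, -161.2, 92.9]
ee_rot: [0.996, 0.086, -0.0, 0.0]
contact_force: [-1.0, -0.3, 4.0]
gripper_width: 0.3
grasp_force: 1.6
```

Call:
drive_tool([
  [[0, 0, 0.1], [0, 0, 0]],
  [[0, 0, 0], [0, 0, 0]],
])

```text
clock: 14.35
position: [460.4, -161.2, 91.9]
ee_rot: [0.996, 0.086, 0.0, 0.0]
contact_force: [-1.2, 1.3, 4.2]
gripper_width: -0.1
grasp_force: 1.8
```

Call:
drive_tool([
  [[0, 0, 0.1], [0, 0, 0]],
  [[0, 0, 0], [0, 0, 0]],
])

```text
clock: 14.55
position: [460.5, -161.2, 91.6]
ee_rot: [0.996, 0.086, 0.0, 0.0]
contact_force: [-2.1, 1.3, 8.1]
gripper_width: -0.2
grasp_force: 3.9
```

The key bottomed out at 8 N with the position stalled. I'll release and lift clear.

Call:
drive_tool([
  [[0, 0, 0], [0, 0, 0]],
  [[0, 0, -0.3], [0, 0, 0]],
  [[0, 0, -0.5], [0, 0, 0]],
  [[0, 0, -1], [0, 0, 0]],
  [[0, 0, -1.5], [0, 0, 0]],
  [[0, 0, -1.5], [0, 0, 0]],
  [[0, 0, -1.5], [0, 0, 0]],
  [[0, 0, -1.5], [0, 0, 0]],
  [[0, 0, 0], [0, 0, 0]],
  [[0, 0, 0], [0, 0, 0]],
  [[0, 0, 0], [0, 0, 0]],
])

```text
clock: 15.65
position: [459.8, -161.0, 168.0]
ee_rot: [0.996, 0.086, -0.001, -0.0]
contact_force: [0.6, -0.1, 0.6]
gripper_width: -0.1
grasp_force: 0.0
```

```bash
python3 - <<'E'
from bench import arm,get_image
import pickle,numpy as np
im=get_image("side")["img"].astype(int);d=pickle.load(open("d0.pkl","rb"))["side"]["img"].astype(int)
for n,(r0,r1,c0,c1) in dict(green=(247,276,262,298),pot=(224,265,364,392),cap=(300,350,390,435)).items():
    print(n,np.abs(im-d)[r0:r1,c0:c1].mean())
print(arm.read_state()["contact_force"],arm.job_done())
E
```

```text
green 18.260536398467433
pot 11.182346109175377
cap 9.40088888888889
the job is handed in; nothing more can be done
[-0.30432733 -0.77492881 -0.59888083] None
```

I pushed the cover shut against its stop, then pressed the green key to its bottom at about 8 N and released it. The job is handed in at about 16 s; no verdict came back, and I didn't view a final picture to confirm the key came back up. The first push missed because the fingertips sit about 35 mm above the reported TCP, so they passed over the cover with no contact force I could detect.

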